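# Clear the bottle and lock the transport box

## Task

Lock the lid of the transport box for pick-up: swing all four raised side clips out and fully down until each lies flat against the box wall. The saline bottle stands in the way of one clip, so lift it out and set it down gently, upright, in the instrument tray. Do not shove the box out of its place, and leave everything else standing where it is.

Things in the scene. Friction and masses are not known exactly. Their poses are not given: they have to be found in the camera images.
- case: snap-lock transport box: white body 112 (its x) x 162 (its y) mm with a grey overhanging lid 124 x 174 mm lying closed on it, flat top at 76 mm. Origin at the centre of its underside, z up. It stands loose on rubber feet, about 1.3 kg, and slides if shoved with more than about 8 N. One white hinged clip is on the middle of each of its four sides
- clip_near_hinge (a point): middle of the hinge line of the clip on the box's -x side (near side at yaw 0, toward the robot), on the lid edge, 64 mm out from the box's axis and 66 mm above the trolley top; the hinge line runs level along that side
- clip_near (a joint): angle of the clip on the box's -x side, rad: 0 = folded fully down, flat along the box wall (locked); 1.57 = sticking straight out; 2.3 to 2.9 = raised, as found; stop at 2.95. The clip is a flap 64 mm wide along the side, 4 mm thick, reaching 40 mm from the hinge line; its friction hinge (0.05 N m, about 1.5 N at the flap) stays where it is left; there is no spring
- clip_far_hinge (a point): middle of the hinge line of the clip on the box's +x side (far side), on the lid edge, 64 mm out from the box's axis and 66 mm above the trolley top; the hinge line runs level along that side
- clip_far (a joint): angle of the clip on the box's +x side, rad: 0 = folded fully down, flat along the box wall (locked); 1.57 = sticking straight out; 2.3 to 2.9 = raised, as found; stop at 2.95. The clip is a flap 64 mm wide along the side, 4 mm thick, reaching 40 mm from the hinge line; its friction hinge (0.05 N m, about 1.5 N at the flap) stays where it is left; there is no spring
- clip_left_hinge (a point): middle of the hinge line of the clip on the box's +y side (left side seen from the robot), on the lid edge, 89 mm out from the box's axis and 66 mm above the trolley top; the hinge line runs level along that side
- clip_left (a joint): angle of the clip on the box's +y side, rad: 0 = folded fully down, flat along the box wall (locked); 1.57 = sticking straight out; 2.3 to 2.9 = raised, as found; stop at 2.95. The clip is a flap 64 mm wide along the side, 4 mm thick, reaching 40 mm from the hinge line; its friction hinge (0.05 N m, about 1.5 N at the flap) stays where it is left; there is no spring
- clip_right_hinge (a point): middle of the hinge line of the clip on the box's -y side (right side), on the lid edge, 89 mm out from the box's axis and 66 mm above the trolley top; the hinge line runs level along that side
- clip_right (a joint): angle of the clip on the box's -y side, rad: 0 = folded fully down, flat along the box wall (locked); 1.57 = sticking straight out; 2.3 to 2.9 = raised, as found; stop at 2.95. The clip is a flap 64 mm wide along the side, 4 mm thick, reaching 40 mm from the hinge line; its friction hinge (0.05 N m, about 1.5 N at the flap) stays where it is left; there is no spring
- saline_center (a point): centre (half-way up) of the saline bottle: white upright bottle with a teal cap, body 47 mm in diameter up to 109 mm, cap 27 mm in diameter up to 122 mm, 0.13 kg, loose; it starts upright close in front of one side of the box, its axis about 62 mm out from that side's hinge line, where it blocks that side's clip. z axis up along the bottle
- tray: fixed stainless instrument tray, 333 (its x) x 132 (its y) x 48 mm over the rim, on the left; flat inside floor 308 x 108 mm, 2 mm thick, walls 48 mm high. Origin at the centre of its underside. The middle of its floor is empty between the cup and the brown bottle, which stand near its two ends
- cup_center (a point): centre of the yellow measuring cup (77 mm in diameter, 78 mm high), loose in the tray near one end; bystander
- iodine_center (a point): centre of the small brown bottle with a white cap (45 mm in diameter, 73 mm high), loose in the tray near the other end; bystander
- tape: roll of paper tape lying flat (40 mm in diameter, 13 mm high), loose before one side of the box, origin under its centre; bystander
- sheath: clear needle sheath lying flat (8 x 56 x 8 mm), loose before one side of the box, origin under its centre; bystander
- rub: white pump bottle (60 mm in diameter, 151 mm high with its spout), loose by a corner of the box, origin under its base; bystander
- pads: small white and orange carton (55 x 50 x 62 mm), loose by the opposite corner of the box, origin under its centre; bystander
- saline: the same saline bottle, origin at the centre of its underside

How it is judged (in metres and radians):
At the end, for the whole second after the job is handed in: All four clips are within 0.15 rad of fully down, the saline bottle stands upright (within 0.15 rad) at rest on the floor of the tray, and the box is within 40 mm of where it stood (value of joint each of clip_near, clip_far, clip_left, clip_right below 0.15 rad and x of saline_center in the frame of tray between -0.15 and 0.15 m and y of saline_center in the frame of tray between -0.05 and 0.05 m and z of saline_center in the frame of tray below 0.075 m and angle between saline_center's own z axis and vertical below 0.15 rad and linear speed of saline below 0.03 m/s and distance of case from where it was at the start of the episode below 0.04 m); the robot touches nothing.
It fails at once if the box is shoved more than 40 mm (distance of case from where it was at the start of the episode above 0.04 m).
It fails at once if the saline bottle is tipped over (angle between saline_center's own z axis and vertical above 0.6 rad).
It fails at once if the saline bottle is dropped (contact force between the fingers and saline below 0.05 N and linear speed of saline above 0.6 m/s).
It fails at once if a bystander (cup, brown bottle, tape, needle sheath, pump bottle, carton) is moved more than 30 mm (distance of any of cup_center, iodine_center, tape, sheath, rub, pads from where it was at the start of the episode above 0.03 m).
It also fails if it takes over 70 s, if anything falls off the work surface, if the arm or the gripper's body presses on something with over 40 N, if the wrist force passes 120 N, or if a joint passes its speed limit or range.

## Robot

A 7-joint arm with a two-finger parallel gripper is mounted at the origin on a cart in front of the work surface, level with it; the furniture and walls round the work are solid. World frame = base frame: x ahead of the robot, y to its left, z up, the work surface at z = 0. Lengths are in mm, angles in rad, forces in N, time in s.
With the tool pointing down it reaches from about 425 to 1025 mm from the base axis. Payload 3.6 kg.
Tool frame: the origin (TCP) lies on the centre line of the jaws, within the pads' length; the fingertips stand 17 mm ahead of it and the grasp point (between the pads) lies 2 mm behind it; z points along the fingers, y is the line along which they close (so a half turn about z gives the same grasp; the last joint's range is limited). The gripper opens to 85 mm and grips with 20 to 120 N. Pads are 22 mm wide; open, the fingers measure 114 mm over their backs; the gripper's body (76 mm by 85 mm) begins 54 mm behind the grasp point. The pads swing forward as they close: fully open they stand 13 mm farther back than shut.
Start: joints at [1.109, 0.591, 0.048, 1.609, -0.033, 0.943, -0.034], TCP at [261.362, -676.254, 248.302] pointing down, gripper open.
Joint ranges: [-2.69, 2.69], [-0.47, 2.24], [-1.27, 1.36], [0.19, 2.51], [-1.53, 4.68], [0.08, 2.07], [-3.09, 3.09]. Speed limits (rad/s): [2.57, 2.57, 3.14, 3.14, 3.14, 3.14, 3.14].

## Interface

Orientations are given as a rotation vector (axis times angle).
In Python, from cell import ctrl, kin, status, capture, finish_job gives the robot as it stands. Calls block until the motion is done:
- ctrl.goto(position, orientation): joint-space move of the TCP to a pose.
- ctrl.line_to(position, rot=None, vel=150, until_force=None): straight line of the TCP; rot=None keeps the orientation; vel is the mean speed in mm/s. With until_force (N) it stops when the force on the tool has changed by that much, and returns True; else False.
- ctrl.move_j(angles): joint-space move.
- ctrl.grip(opening): finger opening in mm; the grip force is fixed at half the most; returns when the fingers have stopped.
- ctrl.dwell(seconds).
- kin.inverse_kinematics(position, orientation): joint angles nearest the present ones, or None.
- status.sense(): the state.
- capture(name): name is "scene" or "top"; returns a dict with "image" (384x512x3 uint8, blue, green, red), "vertical_fov" (degrees; the focal length in pixels is half the picture's height over the tangent of half this angle, whatever the lens; pixels are square), "cx", "cy" (the principal point, pixels), "world_from_camera" (4x4, takes a point from camera to world coordinates). Camera axes: x right, y down, z forward; pixel columns grow to the right and rows downward; lengths in mm; the calibration is good to about 2 mm. A picture is of the moment at which its call begins. There is no depth.
A pose or a line that the arm cannot do raises ctrl.MotionError and nothing moves.
- finish_job(): hands the job in; it is judged then, once.
The state is a dict: "clock": time; "joint_pos": joint angles; "qd": joint speeds; "joint_efforts": joint torques, N m; "tool_pos": TCP position; "eef_rot": TCP orientation; "contact_force": force on the tool from outside, world axes, zero at the start; "moment": the same for the moment, N m; "width": finger opening in mm; "finger_force": force on a finger pad.
Only numpy, scipy, OpenCV 4.12 (cv2) and the standard library are available. Lean on these libraries where they do the work, as an engineer would, in place of code of your own. Each camera call takes 0.05 s, during which the arm holds its last target. There are 200 camera calls.

## Working session

There is one attempt and no reset: what is moved stays moved. The work goes in short steps, each a Python script; the robot and the scene stay as the last script left them, time stands still between calls to the robot, and variables do not carry over. Pictures are saved under pics/ and viewed, at most 10 in all, crops included, and the job is handed in when it is done.

```bash
ls; mkdir -p pics
python3 - <<'E'
from cell import *
import cv2,numpy as np
for n in("scene","top"):
    c=capture(n); cv2.imwrite(f"pics/{n}0.png",cv2.resize(c["image"],(800,600),interpolation=cv2.INTER_CUBIC)); print(n,c["vertical_fov"],c["cx"],c["cy"],c["world_from_camera"].__repr__())
print(status.sense())
E
```

```text
pics
scene 54.64921722792829 256.6180804998342 196.019731819855 array([[-6.55402942e-01, -5.22251410e-01,  5.45619325e-01,
        -1.08871899e+02],
       [-7.55277439e-01,  4.51539418e-01, -4.75045412e-01,
         6.13717466e+02],
       [ 1.72450361e-03, -7.23440127e-01, -6.90384971e-01,
         8.75275899e+02],
       [ 0.00000000e+00,  0.00000000e+00,  0.00000000e+00,
         1.00000000e+00]])
top 45.28196845306397 256.024028969415 187.60224042111628 array([[-2.83718618e-02, -9.93365105e-01,  1.11448672e-01,
         3.96202460e+02],
       [-9.99476229e-01,  2.64553248e-02, -1.86382217e-02,
         6.73473351e+01],
       [ 1.55661483e-02, -1.11919099e-01, -9.93595396e-01,
         1.27567089e+03],
       [ 0.00000000e+00,  0.00000000e+00,  0.00000000e+00,
         1.00000000e+00]])
{'clock': 0.1, 'joint_pos': array([ 1.10843686,  0.59205187,  0.04832524,  1.60970202, -0.03328256,
        0.94272402, -0.03365793]), 'qd': array([ 0.00054769, -0.00123782,  0.00169822, -0.00194948, -0.00063795,
        0.00049055, -0.00102483]), 'joint_efforts': array([ 4.18898708e-03, -5.50000763e+01,  1.55305132e+00, -1.98827380e+01,
        9.73951304e-03,  3.83098988e-03,  1.27423209e-05]), 'tool_pos': array([ 261.13394699, -675.56401579,  247.23512081]), 'eef_rot': array([-3.08630108e+00, -5.75932118e-01,  8.18081837e-04]), 'contact_force': array([ 0.08314622, -0.57855165, -0.15872813]), 'moment': array([ 0.00490693,  0.01434981, -0.05713856]), 'finger_force': 0.0, 'width': 85.76854948186075}
```

View pics/top0.png

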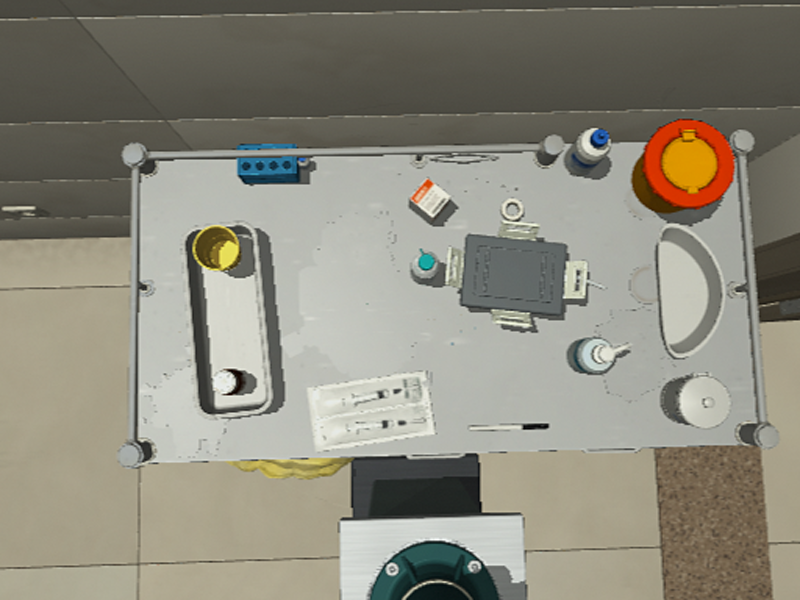

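View pics/scene0.png

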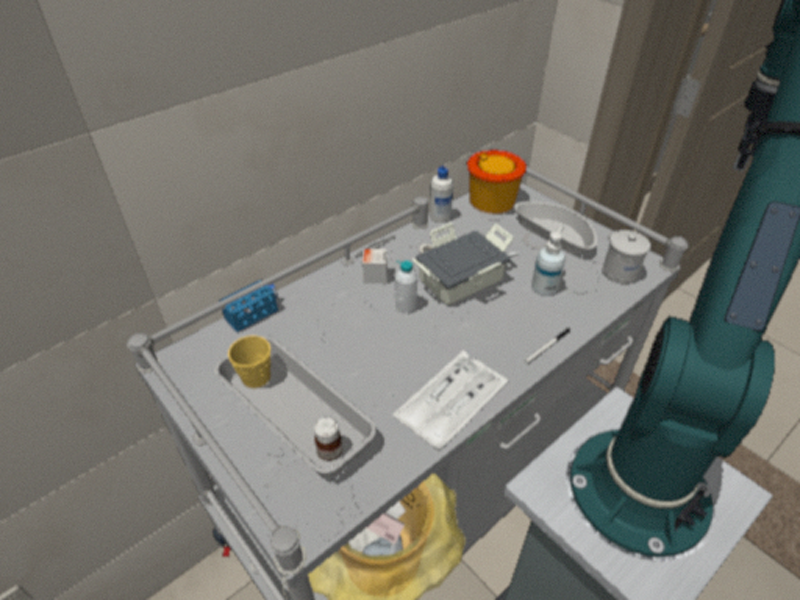

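Top view (800×600): the saline cap is at (426,262) on the box's left (+y) side. The lid spans (468,236) to (562,318). The tape is at (512,209) on the far side, the sheath around (595,284) on the right, the pump at (595,355), the carton at (430,200). In the tray, the cup is at (217,248) and the iodine at (228,382). Next I'll zoom in on the box.

```bash
cat > h.py <<'E'
from cell import *
import cv2,numpy as np
from scipy.spatial.transform import Rotation as R
def ray(c,u,v,z):
    f=192/np.tan(np.radians(c["vertical_fov"]/2)); T=c["world_from_camera"]
    d=T[:3,:3]@np.array([(u-c["cx"])/f,(v-c["cy"])/f,1.]); o=T[:3,3]
    return o+d*(z-o[2])/d[2]
def proj(c,p):
    f=192/np.tan(np.radians(c["vertical_fov"]/2)); T=c["world_from_camera"]
    q=T[:3,:3].T@(np.asarray(p,float)-T[:3,3]); return np.array([f*q[0]/q[2]+c["cx"],f*q[1]/q[2]+c["cy"]])
def crop(c,u0,v0,w,h,s,name):
    cv2.imwrite("pics/"+name,cv2.resize(c["image"][v0:v0+h,u0:u0+w],None,fx=s,fy=s,interpolation=cv2.INTER_CUBIC))
E
python3 - <<'E'
from h import *
c=capture("top"); crop(c,255,110,150,120,5,"box1.png")
s=1/1.5625
for n,u,v,z in[("cap",426,262,122),("tape",512,209,13),("cup",217,248,78),("iod",228,380,73),("padsTop",430,197,62),("pumpbase",594,356,80),("trayTL",186,228,48),("trayTR",257,223,48),("trayBR",272,412,48),("trayBL",200,418,48)]:
    print(n,ray(c,u*s,v*s,z).round(0))
E
```

```text
cap [575.   2. 122.]
tape [ 684. -162.   13.]
cup [615. 350.  78.]
iod [394. 333.  73.]
padsTop [698. -12.  62.]
pumpbase [ 417. -275.   80.]
trayTL [657. 411.  48.]
trayTR [663. 288.  48.]
trayBR [339. 265.  48.]
trayBL [332. 386.  48.]
```

View pics/box1.png

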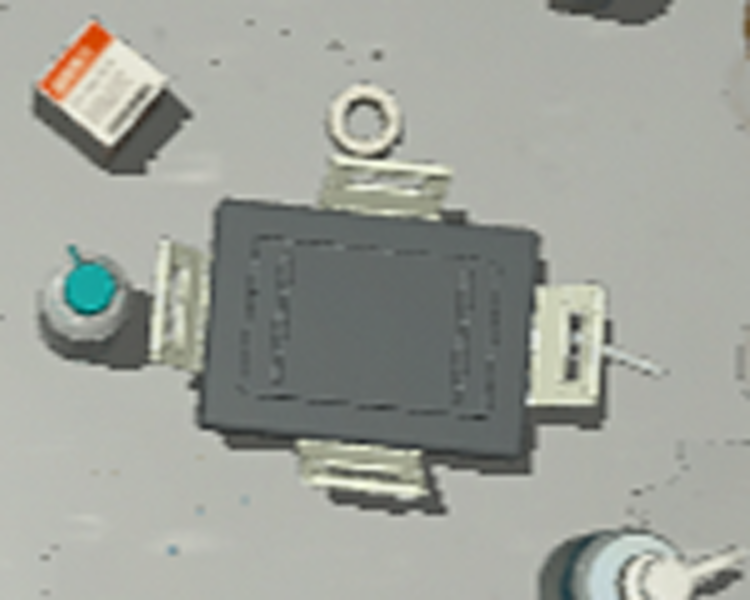

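The crop shows the lid corners at TL(218,199), TR(540,233), BR(527,456), BL(200,427). The cap centre is at (90,288), with the tape at (365,120) and the pump at roughly (600,580). All the clips are raised.

```bash
cat >> h.py <<'E'
def down(phi): 
    c,s=np.cos(phi),np.sin(phi); return R.from_matrix([[c,s,0],[s,-c,0],[0,0,-1]]).as_rotvec()
def wrap(phi):  # half-turn choice closest to mid range of last joint
    return phi
E
python3 - <<'E'
from h import *
c=capture("top"); L=lambda x,y,z:ray(c,255+x/5-.4,110+y/5-.4,z)
P=[L(218,199,76),L(540,233,76),L(527,456,76),L(200,427,76)]
ctr=np.mean(P,0); ax=(P[0]-P[3]+P[1]-P[2])[:2]; ay=(P[0]-P[1]+P[3]-P[2])[:2]
print(np.round(P),ctr,np.linalg.norm(ax)/2,np.linalg.norm(ay)/2,np.arctan2(ax[1],ax[0]),np.arctan2(-ay[0],ay[1]))
yaw=(np.arctan2(ax[1],ax[0])+np.arctan2(-ay[0],ay[1]))/2
X=np.array([np.cos(yaw),np.sin(yaw)]);Y=np.array([-X[1],X[0]])
for n,p in dict(cap=L(90,288,122),tape=L(365,120,13),pump=L(608,590,100),pads=L(102,85,62),sheath=L(635,360,4)).items():
    d=(p-ctr)[:2]; print(n,p.round(),"box frame",round(d@X),round(d@Y))
# check of saline by scene view
s=capture("scene"); print((proj(s,[*L(90,288,122)[:2],122])*1.5625).round(), [(proj(s,q)*1.5625).round() for q in P])
for n,side,d in(("near",-X,64),("far",X,64),("left",Y,89),("right",-Y,89)):
  for off in(-20,45):
    p=ctr[:2]+side*(d+off)
    for k in(0,np.pi):
        phi=np.arctan2(side[1],side[0])+k
        q=kin.inverse_kinematics(np.array([*p,60.]),down(phi)); print(n,off,k>0,p.round(),None if q is None else np.round(q,2))
E
```

```text
[[ 630.  -70.   76.]
 [ 607. -240.   76.]
 [ 489. -227.   76.]
 [ 509.  -56.   76.]] [ 558.48910976 -148.1729517    76.        ] 120.5281438933605 172.09855147302423 -0.11408588917143692 -0.12390247251152965
cap [577.   2. 122.] box frame 0 151
tape [ 685. -161.   13.] box frame 127 2
pump [ 417. -259.  100.] box frame -127 -127
pads [696. -11.  62.] box frame 121 152
sheath [ 546. -308.    4.] box frame 7 -160
[407. 263.] [array([415., 254.]), array([476., 228.]), array([511., 255.]), array([449., 284.])]
near -20 False [ 515. -143.] [ 0.51  0.69 -0.44  2.14  0.67  0.45  0.99]
near -20 True [ 515. -143.] [ 0.12  0.66  0.09  2.15 -0.16  0.34 -1.35]
near 45 False [ 450. -135.] [ 0.45  0.63 -0.34  2.28  0.67  0.32  0.98]
near 45 True [ 450. -135.] [ 0.14  0.62  0.07  2.29 -0.17  0.23 -1.32]
far -20 False [ 602. -153.] [ 0.1   0.72  0.11  1.96 -0.16  0.47 -1.37]
far -20 True [ 602. -153.] [ 0.53  0.77 -0.52  1.94  0.66  0.61  1.03]
far 45 False [ 667. -161.] [ 0.09  0.77  0.12  1.81 -0.16  0.57 -1.38]
far 45 True [ 667. -161.] [ 0.53  0.83 -0.55  1.79  0.64  0.71  1.08]
left -20 False [567. -80.] [ 0.22  0.69 -0.22  2.06  0.33  0.43 -0.38]
left -20 True [567. -80.] [-0.26  0.74  0.46  2.08 -0.7   0.48 -2.53]
left 45 False [574. -15.] [ 0.1   0.69 -0.21  2.06  0.32  0.43 -0.47]
left 45 True [574. -15.] [-0.38  0.74  0.47  2.08 -0.71  0.49 -2.63]
right -20 False [ 550. -217.] [-0.02  0.75  0.46  2.04 -0.67  0.5  -2.33]
right -20 True [ 550. -217.] [ 0.42  0.7  -0.18  2.02  0.26  0.45 -0.07]
right 45 False [ 543. -281.] [ 0.09  0.77  0.46  1.99 -0.66  0.53 -2.24]
right 45 True [ 543. -281.] [ 0.5   0.71 -0.14  1.97  0.21  0.47  0.09]
```

Run:
```python
from h import *
o=down(-0.119+np.pi/2)
x,y=577,2
ctrl.goto(np.array([x,y,230.]),o)
ctrl.line_to(np.array([x,y,86.]),vel=120)
ctrl.grip(30)
s=status.sense(); print(s["clock"],s["width"],s["finger_force"],s["tool_pos"],s["contact_force"])
ctrl.line_to(np.array([x,y,220.]),vel=150)
s=status.sense(); print(s["clock"],s["width"],s["finger_force"])
ctrl.line_to(np.array([500,336,220.]),vel=200)
ctrl.line_to(np.array([500,336,105.]),vel=120)
c=capture("scene"); crop(c,120,130,200,150,4,"place.png")
s=status.sense(); print(s["clock"],s["width"],s["tool_pos"])
```

```text
4.6917 46.028215367598186 60.915287733078 [577.52334071   2.01248159  86.67540332] [0.2242979  0.00861124 5.80706233]
5.7333 45.87219269489072 61.39710545539856
8.7583 46.04981678226949 [500.58895117 336.50784382 105.90139071]
```

View pics/place.png

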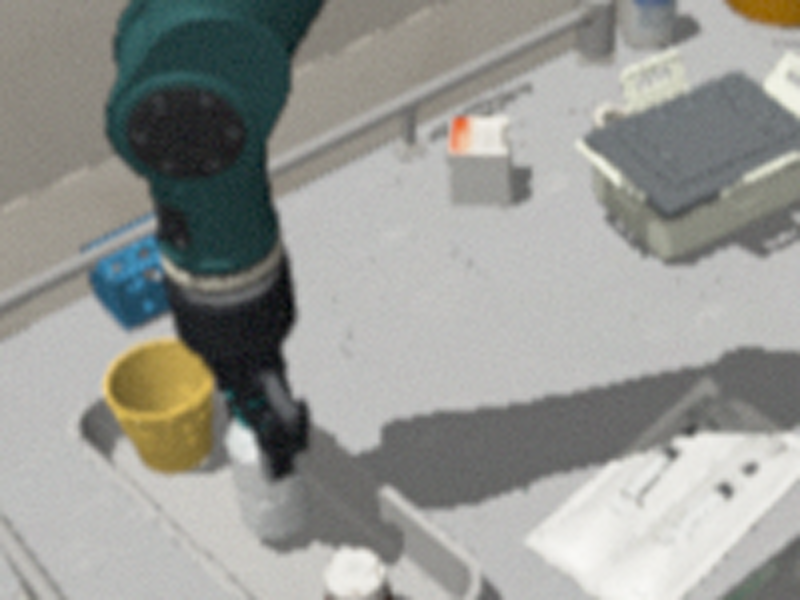

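```bash
cat >> h.py <<'E'
C=np.array([558.5,-148.2]); YAW=-0.119
X=np.array([np.cos(YAW),np.sin(YAW)]);Y=np.array([-X[1],X[0]])
SIDES=dict(near=(-X,64,np.pi),far=(X,64,0),left=(Y,89,0),right=(-Y,89,np.pi))
def clip(n,zlow=39.,end=8):
    s,d,k=SIDES[n]; o=down(np.arctan2(s[1],s[0])+k)
    P=lambda off,z:np.array([*(C+s*(d+off)),z])
    F=lambda t:print(n,t,round(status.sense()["clock"],1),"out/z force",(status.sense()["contact_force"][:2]@s).round(1),status.sense()["contact_force"][2].round(1),"off",((status.sense()["tool_pos"][:2]-C)@s-d).round(1))
    ctrl.goto(P(-26,150),o); ctrl.line_to(P(-26,101),vel=120)
    F("in"); r=ctrl.line_to(P(22,101),vel=70,until_force=12); F(f"out {r}")
    r=ctrl.line_to(P(22,zlow),vel=70,until_force=15); F(f"down {r}")
    r=ctrl.line_to(P(end,zlow),vel=30,until_force=5); F(f"press {r}")
    ctrl.line_to(P(30,zlow),vel=100); ctrl.line_to(P(30,150),vel=150); F("end")
E
python3 - <<'E'
from h import *
print(ctrl.line_to(np.array([500,336,85.]),vel=30,until_force=3), status.sense()["tool_pos"][2])
ctrl.grip(66); ctrl.line_to(np.array([500,336,220.]),vel=120)
ctrl.grip(0)
print(status.sense()["width"])
clip("left")
c=capture("scene"); im=cv2.resize(c["image"],(800,600)); cv2.imwrite("pics/s2.png",im[150:480,150:600].repeat(1,0))
E
```

```text
True 88.18810475936532
0.19960386302447244
left in 13.7 out/z force 0.0 0.2 off -25.2
left out False 14.5 out/z force 0.2 -0.2 off 22.2
left down False 15.6 out/z force 0.8 -0.8 off 22.0
left press True 16.0 out/z force -0.4 3.0 off 11.6
left end 17.2 out/z force 0.6 -0.7 off 29.6
```

View pics/s2.png

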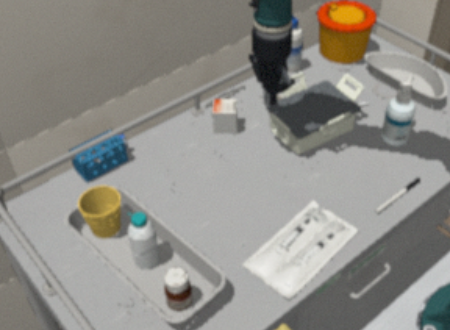

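The saline stands upright in the tray at (140,240), and the left clip went down (the press stopped at 11.6 mm). Now the other three.

Run:
```python
from h import *
for n in("far","right","near"): clip(n)
s=status.sense(); 
p=s["tool_pos"]; ctrl.goto(np.array([430.,60.,330.]),down(-0.119))
c=capture("top"); crop(c,255,110,150,120,5,"box2.png"); s=capture("scene"); crop(s,225,100,160,120,5,"sc2.png")
print(status.sense()["clock"])
```

```text
far in 18.7 out/z force 0.1 0.7 off -26.0
far out False 19.6 out/z force -0.6 0.3 off 22.4
far down False 20.6 out/z force 0.5 0.1 off 21.2
far press True 20.9 out/z force -0.6 3.2 off 15.4
far end 22.1 out/z force -0.2 -0.3 off 29.1
right in 23.9 out/z force 0.1 -1.0 off -26.3
right out False 24.7 out/z force -0.5 0.5 off 22.2
right down False 25.8 out/z force 0.2 -0.6 off 21.8
right press True 26.1 out/z force -1.3 3.7 off 16.1
right end 27.2 out/z force 0.3 -0.3 off 29.8
near in 29.1 out/z force -0.4 -0.5 off -26.1
near out False 29.9 out/z force -0.7 0.6 off 22.5
near down False 30.9 out/z force 1.7 -1.5 off 22.8
near press True 31.3 out/z force -0.2 -0.3 off 13.5
near end 32.5 out/z force -0.2 0.4 off 30.3
33.6417
```

View pics/box2.png

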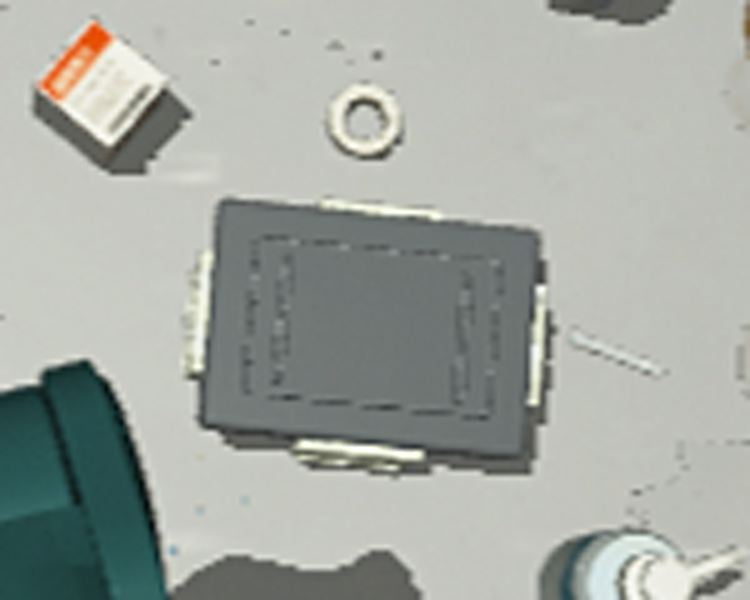

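View pics/sc2.png

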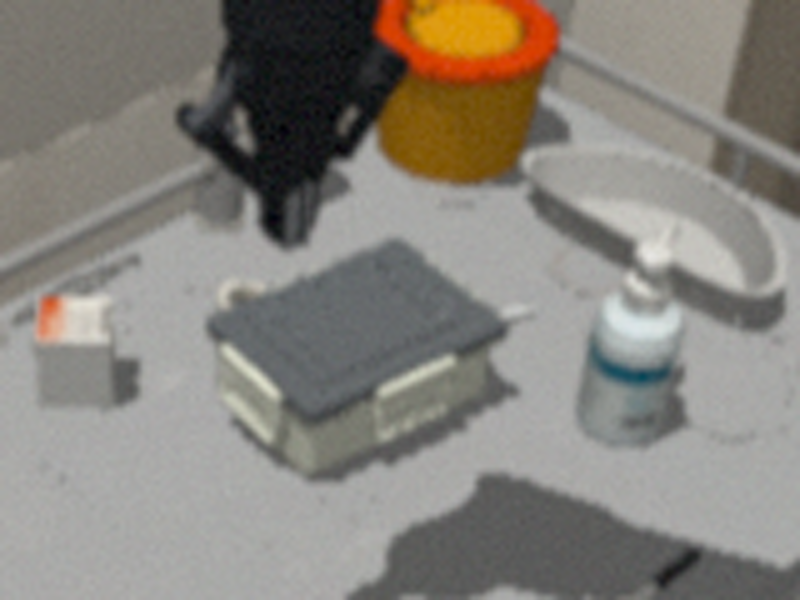

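Nothing has been disturbed and all the clips look down. The presses stopped at different offsets, though, so I'll press each one again more firmly. There is plenty of slack on box motion.

```bash
cat >> h.py <<'E'
def press(n,z=42.):
    s,d,k=SIDES[n]; o=down(np.arctan2(s[1],s[0])+k)
    P=lambda off,z:np.array([*(C+s*(d+off)),z])
    ctrl.goto(P(30,150),o); ctrl.line_to(P(30,z),vel=180); ctrl.line_to(P(19,z),vel=60)
    r=ctrl.line_to(P(5,z),vel=20,until_force=9); q=status.sense()
    print(n,r,round(q["clock"],1),(q["contact_force"][:2]@s).round(1),"off",((q["tool_pos"][:2]-C)@s-d).round(1))
    ctrl.line_to(P(30,z),vel=120); ctrl.line_to(P(30,150),vel=200)
E
python3 - <<'E'
from h import *
for n in("left","far","right","near"): press(n)
ctrl.goto(np.array([430.,60.,330.]),down(-0.119))
c=capture("top"); crop(c,255,110,150,120,5,"box3.png"); crop(c,100,130,120,150,1,"x.png")
cv2.imwrite("pics/f.png",np.hstack([cv2.imread("pics/box3.png"),]))
a=cv2.resize(c["image"][135:270,110:260],None,fx=2,fy=2); b=cv2.resize(c["image"][110:245,265:390],None,fx=4,fy=4)
cv2.imwrite("pics/f.png",np.hstack([np.vstack([a,np.zeros((270,300,3),np.uint8)]),b]))
print(status.sense()["clock"])
E
```

```text
left False 37.1 5.9 off 8.4
far False 41.0 5.3 off 8.5
right False 45.2 6.1 off 8.8
near True 49.0 0.7 off 17.1
51.0
```

View pics/f.png

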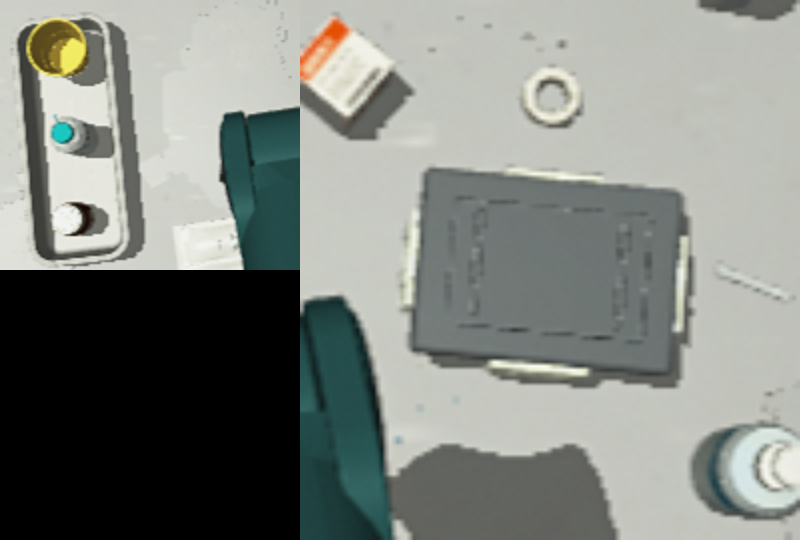

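Left, far and right held about 6 N at 8.5 mm, so they are flush. The near press was cut short at 17 mm by a force transient, so I'll redo it by position. Box slip would be a few mm at most.

Run:
```python
from h import *
s,d,k=SIDES["near"]; o=down(np.arctan2(s[1],s[0])+k)
P=lambda off,z:np.array([*(C+s*(d+off)),z])
ctrl.goto(P(30,150),o); ctrl.line_to(P(30,42),vel=180)
for off in (17,13,10,8,6):
    ctrl.line_to(P(off,42),vel=30); q=status.sense()
    f=q["contact_force"][:2]@s; print(off,round(q["clock"],1),f.round(1),((q["tool_pos"][:2]-C)@s-d).round(1))
    if f>6: break
ctrl.line_to(P(30,42),vel=120); ctrl.line_to(P(30,200),vel=200)
c=capture("top"); b=np.abs(c["image"].astype(int)-0).astype(np.uint8); crop(c,265,110,125,135,4,"g.png")
print(status.sense()["clock"])
```

```text
17 53.4 0.9 16.9
13 53.7 7.3 16.9
54.95
```

```bash
python3 -c "
from cell import *
print(finish_job())"
```

```text
the job is handed in; nothing more can be done
None
```

I handed the job in at about 55 s; the hand-in call returned no verdict. All four clips were pressed down until they resisted at about 5–7 N. The saline bottle stands upright in the middle of the tray. By my estimate the box slid less than 10 mm, and the last pictures showed no bystander out of place.

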